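# Clip down the lid of the auction lot box

## Task

The grey plastic box of this lot still has the four black clips on its lid standing up. Press each clip down flat over the rim, working corner to opposite corner: any one first, next the one diagonally opposite it, and only then the other two. Leave the small black two-catch case beside it where it is.

Things in the scene. Friction and masses are not known exactly. Their poses are not given: they have to be found in the camera images.
- lot_box: Grey plastic lidded box with four clips, 156 (x) x 200 (y) x 100 mm, fixed, upright, lid on; origin under its centre, z up. Clip hinge axes run along its y at x = +-22 mm, 104 mm up, clips centred at y = +-62 mm, arms pointing outward. Lid top 100 mm up; a shut clip's upper face 107 mm. Clips: black plastic arms 64 long, 32 wide, 6 mm thick, hooked end, starting raised 0.5 to 0.8 rad.
- clip_a_top (a point): Point on the upper face of the clip at the box's +x +y corner (diagonally opposite clip c), 35 mm along the arm from the hinge axis and 3 mm above it. x outward along the arm, y along the hinge, z out of the upper face (vertical when shut). Pressed down from above 30 to 50 mm from the hinge with 4 to 8 N; stiff hinge: stays where left, no spring-back, stops dead when flat.
- clip_b_top (a point): Point on the upper face of the clip at the box's -x +y corner (diagonally opposite clip d), 35 mm along the arm from the hinge axis and 3 mm above it. x outward along the arm, y along the hinge, z out of the upper face (vertical when shut). Pressed down from above 30 to 50 mm from the hinge with 4 to 8 N; stiff hinge: stays where left, no spring-back, stops dead when flat.
- clip_c_top (a point): Point on the upper face of the clip at the box's -x -y corner (diagonally opposite clip a), 35 mm along the arm from the hinge axis and 3 mm above it. x outward along the arm, y along the hinge, z out of the upper face (vertical when shut). Pressed down from above 30 to 50 mm from the hinge with 4 to 8 N; stiff hinge: stays where left, no spring-back, stops dead when flat.
- clip_d_top (a point): Point on the upper face of the clip at the box's +x -y corner (diagonally opposite clip b), 35 mm along the arm from the hinge axis and 3 mm above it. x outward along the arm, y along the hinge, z out of the upper face (vertical when shut). Pressed down from above 30 to 50 mm from the hinge with 4 to 8 N; stiff hinge: stays where left, no spring-back, stops dead when flat.
- small_case: The bystander: a small black hard case, 100 x 150 x 60 mm with a short grey handle and two grey catches on one long side, loose, standing to the left or right of the grey four-clip box. Origin at the centre of its underside, z up. Not to be shifted.

How it is judged:
On the way, in this order (a step that is already met when the one before it is completed fails the run):
1. one clip, any, is down flat (within 10 degrees) while the other three still stand up (over 17 degrees) (((angle between clip_a_top's own z axis and vertical below 0.17 rad and angle between each of clip_b_top, clip_c_top, clip_d_top's own z axis and vertical above 0.3 rad) or (angle between clip_b_top's own z axis and vertical below 0.17 rad and angle between each of clip_a_top, clip_c_top, clip_d_top's own z axis and vertical above 0.3 rad) or (angle between clip_c_top's own z axis and vertical below 0.17 rad and angle between each of clip_a_top, clip_b_top, clip_d_top's own z axis and vertical above 0.3 rad) or (angle between clip_d_top's own z axis and vertical below 0.17 rad and angle between each of clip_a_top, clip_b_top, clip_c_top's own z axis and vertical above 0.3 rad))), for 0.2 s.
2. two diagonally opposite clips are down flat (within 10 degrees) while the other two still stand up (over 17 degrees) (((angle between each of clip_a_top, clip_c_top's own z axis and vertical below 0.17 rad and angle between each of clip_b_top, clip_d_top's own z axis and vertical above 0.3 rad) or (angle between each of clip_b_top, clip_d_top's own z axis and vertical below 0.17 rad and angle between each of clip_a_top, clip_c_top's own z axis and vertical above 0.3 rad))), for 0.2 s.
At the end, for the whole second after the job is handed in: All four clips lie flat over the rim, each within 10 degrees (0.17 rad) of flat, and the small case is within 20 mm of where it stood (angle between each of clip_a_top, clip_b_top, clip_c_top, clip_d_top's own z axis and vertical below 0.17 rad and distance of small_case from where it was at the start of the episode below 0.02 m); the robot touches nothing.
It fails at once if the small case is shifted by more than 20 mm (distance of small_case from where it was at the start of the episode above 0.02 m).
It also fails if it takes over 58 s, if anything falls off the work surface, if the arm or the gripper's body presses on something with over 40 N, if the wrist force passes 120 N, or if a joint passes its speed limit or range.

## Robot

A 7-joint arm with a two-finger parallel gripper is mounted at the origin on the work surface. World frame = base frame: x ahead of the robot, y to its left, z up, the work surface at z = 0. Lengths are in m, angles in rad, forces in N, time in s.
With the tool pointing down it reaches from about 0.425 to 1.025 m from the base axis. Payload 9.4 kg.
Tool frame: the origin (TCP) lies where the fingers leave the gripper's body, on its centre line; the fingertips stand 84 mm ahead of it and the grasp point (between the pads) lies 65 mm ahead of it (arm.tcp_to_tips is the distance from the TCP to the fingertips, in m); y points along the fingers, x is the direction in which the jaws open and shut, and the axes are right-handed (so a half turn about y gives the same grasp; the last joint's range is limited). The gripper opens to 93 mm and grips with 3 to 60 N. Pads are 15 mm wide; open, the fingers measure 128 mm over their backs; the gripper's body (75 mm by 188 mm) begins 65 mm behind the grasp point.
Start: joints at [1.2, 0.599, -0.003, 1.599, 0.002, 0.943, -0.08], TCP at [0.21, -0.694, 0.303] pointing down, gripper open.
Joint ranges: [-2.57, 2.57], [-0.35, 1.97], [-1.29, 1.29], [0.11, 2.56], [-1.05, 4.19], [0.11, 1.86], [-2.63, 2.63]. Speed limits (rad/s): [2.22, 2.22, 3.01, 3.01, 3.14, 3.14, 3.14].

## Interface

Orientations are given as a unit quaternion [w, x, y, z].
In Python, from rig import telemetry, snapshot, workorder, arm gives the robot as it stands. The module is installed in compiled form; this text tells all that it offers.
- The arm moves only by the shell command python3 -m pendant 'ROWS'. ROWS is JSON, a list of rows, each an object with "xyz": the shift along the tool's x, y, z in m, a list of three; "yaw": the turn about the tool's y in degrees; "claw": the gripper's target within -1 to 1 (shut at 1, half-way at 0, fully open at -1). In form: [{"xyz": [dx, dy, dz], "yaw": yaw, "claw": claw}, ...]. A call has 1 to 12 rows; each row is the pose to reach, as a shift and turn from the pose measured when the call began, along the tool's axes at that moment; what a row does not reach only later rows make up. A row lasts 1/8 s, in which the tool goes at most 62.5 mm and 10.7 degrees, less where a joint would pass 70% of its speed; a pose out of reach is approached as far as the arm can. A call with a gripper value outside its range is refused whole. The fingers move at their own pace and stop on an object; the grip force is fixed at half the most. Time passes only in rows, so rows that repeat a pose let the fingers close. It gives the time, the measured TCP pose, the force and the opening at its end, in the units of the state.
- telemetry.get_state(): the state, without advancing time (a new reading comes with each control period).
- snapshot(name): name is "side" or "top"; returns a dict with "image" (384x512x3 uint8, blue, green, red), "fovy" (degrees; the focal length in pixels is half the picture's height over the tangent of half this angle, whatever the lens; pixels are square), "cx", "cy" (the principal point, pixels), "R" (3x3) and "t" (3): a world point X has camera coordinates R X + t. Camera axes: x right, y down, z forward; pixel columns grow to the right and rows downward; lengths in m; the calibration is good to about 2 mm. A picture is of the moment at which its call begins. There is no depth.
- workorder.finish_job(): hands the job in, once; it reports no verdict.
The state is a dict: "time": time; "joint_pos": joint angles; "qvel": joint speeds; "effort": joint torques, N m; "eef_pos": TCP position; "tcp_rot": TCP orientation; "force": force on the tool from outside, world axes, zero at the start; "wrist_torque": the same for the moment, N m; "finger_gap": opening from 0.0 (shut) to 1.0 (fully open).
Only numpy, scipy, OpenCV 4.12 (cv2) and the standard library are available. Lean on these libraries where they do the work, as an engineer would, in place of code of your own. Each camera call takes 0.05 s, during which the arm holds its last target.

## Working session

There is one attempt and no reset: what is moved stays moved. The work goes in short steps, Python scripts to look and compute and a shell command to move; the robot and the scene stay as the last step left them, time stands still between calls to the robot, and variables do not carry over. Pictures are saved under pics/ and viewed, and the job is handed in when it is done.

```bash
mkdir -p pics; python3 - <<'E'
from rig import telemetry, snapshot, arm
import cv2,numpy as np
s=telemetry.get_state()
for k,v in s.items(): print(k,np.round(v,4))
print(arm.tcp_to_tips)
for n in("side","top"):
    d=snapshot(n); cv2.imwrite(f"pics/{n}0.png",d["image"])
    np.savez(f"{n}0.npz",**d)
    print(n,d["fovy"],d["cx"],d["cy"],np.round(d["R"],3).tolist(),np.round(d["t"],3))
E
```

```text
time 0.0
joint_pos [ 1.2003  0.6001 -0.0025  1.6001  0.0018  0.9429 -0.0798]
qvel [-0.0002  0.0003  0.0011 -0.0007  0.0006  0.0009 -0.0009]
effort [-3.00000e-04 -7.65089e+01  1.49660e+00 -2.52364e+01 -5.25000e-02
  1.71000e-02  2.00000e-04]
eef_pos [ 0.2098 -0.6936  0.3019]
tcp_rot [ 0.5681 -0.5675  0.4219 -0.421 ]
force [-0.6795  0.2885 -0.581 ]
wrist_torque [ 0.0337  0.0429 -0.0564]
finger_gap 0.9997
0.0841
side 43.63123999897873 253.923428513475 193.40959723670832 [[-0.846, -0.532, 0.009], [-0.376, 0.585, -0.719], [0.377, -0.612, -0.695]] [0.482 0.289 1.383]
top 47.15053737323174 257.42744200072156 190.9220134505237 [[-0.005, -1.0, -0.019], [-0.988, 0.008, -0.156], [0.156, 0.018, -0.988]] [0.016 0.555 1.491]
```

View pics/side0.png

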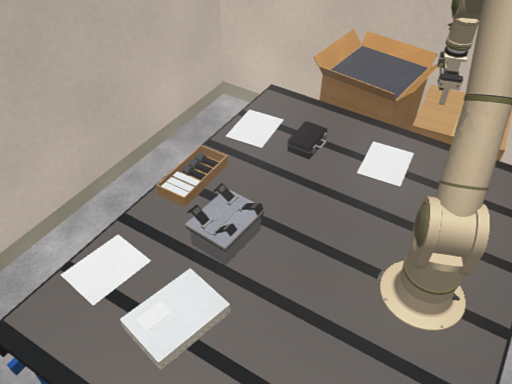

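View pics/top0.png

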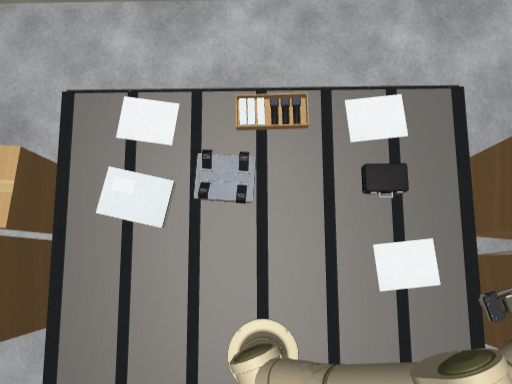

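```bash
cat > h.py <<'E'
import numpy as np,cv2
def ld(n): return dict(np.load(n+".npz"))
def ray(d,u,v):
    f=192/np.tan(np.radians(float(d["fovy"]))/2); R=d["R"]
    w=R.T@np.array([(u-d["cx"])/f,(v-d["cy"])/f,1]); return -R.T@d["t"],w
def onz(d,u,v,z):
    c,w=ray(d,u,v); return c+w*(z-c[2])/w[2]
def proj(d,X):
    f=192/np.tan(np.radians(float(d["fovy"]))/2)
    p=d["R"]@np.array(X)+d["t"]; return f*p[0]/p[2]+float(d["cx"]),f*p[1]/p[2]+float(d["cy"])
E
python3 - <<'E'
from h import *
for n,(a,b,c,e) in dict(side=(170,280,170,265),top=(180,270,140,215)).items():
    d=ld(n+"0"); im=d["image"][c:e,a:b]; cv2.imwrite(f"pics/{n}_z.png",cv2.resize(im,None,fx=7,fy=7,interpolation=cv2.INTER_CUBIC)[:600,:800])
d=ld("top0"); im=d["image"]
print(im[180,225],im[200,225],im[170,280],im[180,210])
hsv=cv2.cvtColor(im,cv2.COLOR_BGR2HSV)
print(hsv[180,225],hsv[200,225],hsv[170,280],hsv[205,225])
E
```

```text
[168 157 149] [105 111 111] [129 135 139] [134 128 121]
[107  29 168] [ 30  14 111] [ 18  18 139] [ 21  18 144]
```

```bash
ls pics
```

```text
side0.png
side_z.png
top0.png
top_z.png
```

View pics/top_z.png

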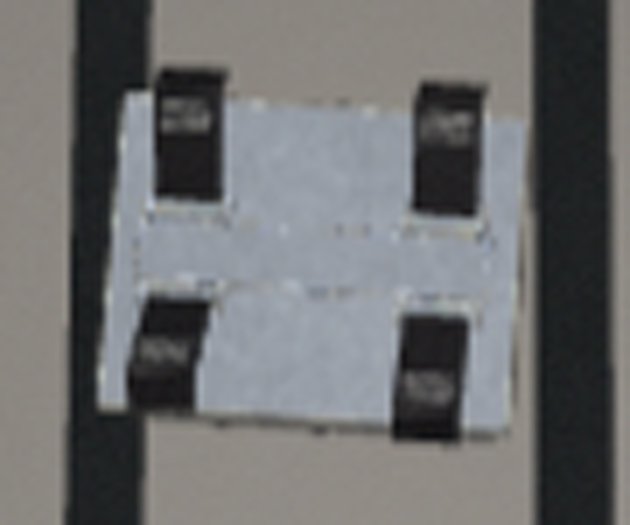

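View pics/side_z.png

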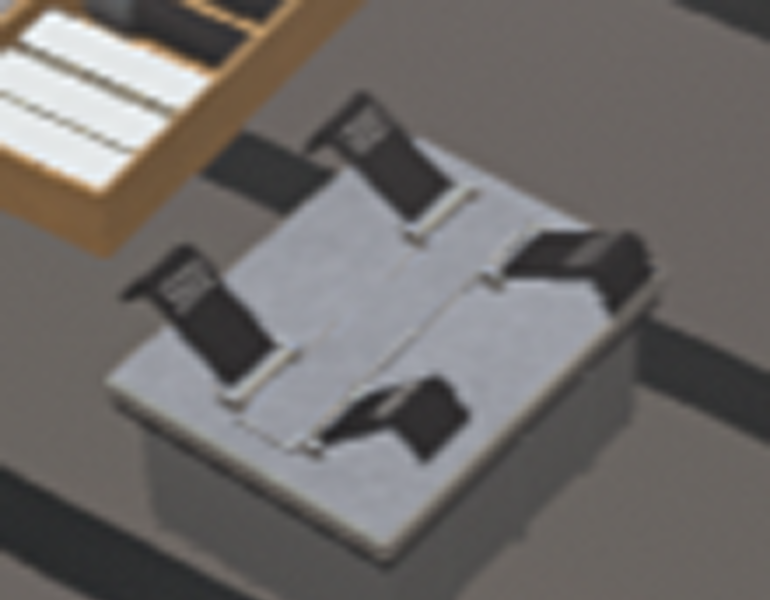

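```bash
python3 - <<'E'
from h import *
d=ld("top0")
Z=lambda U,V,z: onz(d,180+(U+.5)/7-.5,140+(V+.5)/7-.5,z)
tl,tr,br,bl=[Z(*p,.1) for p in((125,92),(527,122),(508,435),(97,408))]
for p in(tl,tr,br,bl): print(p.round(4))
print([np.linalg.norm(a-b).round(4) for a,b in((tl,tr),(tr,br),(br,bl),(bl,tl))])
c=(tl+tr+br+bl)/4; print("centre",c)
ey=(tl-tr+bl-br); th=np.arctan2(-ey[0],ey[1]); ex=(tl-bl+tr-br); th2=np.arctan2(ex[1],ex[0]); print("yaw",np.degrees([th,th2]))
# hinge lines centre from zoom (white bars)
for p in((187,211),(447,232),(180,288),(438,304)): print("hinge",Z(*p,.104).round(4))
th=(th+th2)/2
R=np.array([[np.cos(th),-np.sin(th)],[np.sin(th),np.cos(th)]])
for n,sx,sy in(("a",1,1),("b",-1,1),("c",-1,-1),("d",1,-1)):
    h=c[:2]+R@[22*sx/1e3,62*sy/1e3]
    q=c[:2]+R@[(22+40)*sx/1e3,62*sy/1e3]
    print(n,"hinge",h.round(4),"press40",q.round(4), np.linalg.norm(q).round(3))
    u=proj(d,[*h,.104]); print("   zoompx",((np.array(u)-[180,140]+.5)*7-.5).round(0))
s=ld("side0")
for n,sx,sy in(("a",1,1),("b",-1,1),("c",-1,-1),("d",1,-1)):
    h=c[:2]+R@[22*sx/1e3,62*sy/1e3]; u=proj(s,[*h,.104]); print(n,"side zoompx",((np.array(u)-[170,170]+.5)*7-.5).round(0))
E
```

```text
[0.6801 0.2155 0.1   ]
[0.6633 0.0195 0.1   ]
[0.51   0.0292 0.1   ]
[0.5246 0.2264 0.1   ]
[np.float64(0.1968), np.float64(0.1535), np.float64(0.1978), np.float64(0.1559)]
centre [0.59450905 0.1226458  0.1       ]
yaw [-4.56962298 -3.829515  ]
hinge [0.6198 0.1839 0.104 ]
hinge [0.6084 0.0582 0.104 ]
hinge [0.582  0.1867 0.104 ]
hinge [0.5732 0.0625 0.104 ]
a hinge [0.621  0.1829] press40 [0.6609 0.1799] 0.685
   zoompx [189. 209.]
b hinge [0.5771 0.1861] press40 [0.5372 0.189 ] 0.569
   zoompx [181. 298.]
c hinge [0.568  0.0624] press40 [0.5281 0.0654] 0.532
   zoompx [438. 315.]
d hinge [0.6119 0.0592] press40 [0.6518 0.0563] 0.654
   zoompx [445. 225.]
a side zoompx [263. 372.]
b side zoompx [343. 418.]
c side zoompx [521. 251.]
d side zoompx [443. 209.]
```

```bash
cat >> h.py <<'E'
from scipy.spatial.transform import Rotation as Ro
def tool():
    from rig import telemetry
    s=telemetry.get_state(); q=s["tcp_rot"]
    return np.array(s["eef_pos"]),Ro.from_quat([q[1],q[2],q[3],q[0]]).as_matrix(),s
C=np.array([0.5945,0.1226]); TH=np.radians(-4.2)
B=np.array([[np.cos(TH),-np.sin(TH)],[np.sin(TH),np.cos(TH)]])
SG=dict(a=(1,1),b=(-1,1),c=(-1,-1),d=(1,-1))
def tgt(n,r,ztip):
    sx,sy=SG[n]; p=C+B@[(.022+r)*sx,.062*sy]; return np.array([*p,ztip+.0841])
def go(n,r,ztip):
    p,R,s=tool(); t=tgt(n,r,ztip); print(n,"world",t.round(4),"tool shift",(R.T@(t-p)).round(4))
E
python3 - <<'E'
from h import *
p,R,s=tool(); print(R.round(3))
a=np.degrees(np.arctan2(R[1,0],R[0,0])); print("jaw world angle",a,"want",90-4.2,"or",-94.2)
for n in "abcd": go(n,.03,.2)
E
```

```text
[[ 0.29  -0.001  0.957]
 [-0.957  0.001  0.29 ]
 [-0.001 -1.    -0.   ]]
jaw world angle -73.16259073670716 want 85.8 or -94.2
a world [0.6509 0.1806 0.2841] tool shift [-0.709   0.0187  0.6754]
b world [0.5472 0.1882 0.2841] tool shift [-0.7463  0.0188  0.5783]
c world [0.5381 0.0646 0.2841] tool shift [-0.6306  0.0186  0.5338]
d world [0.6418 0.057  0.2841] tool shift [-0.5933  0.0186  0.6309]
```

```bash
python3 -m pendant '[{"xyz":[-0.05,0,0.05],"yaw":2,"claw":1},{"xyz":[-0.09,0,0.095],"yaw":4,"claw":1},{"xyz":[-0.13,0,0.14],"yaw":6,"claw":1},{"xyz":[-0.17,0,0.18],"yaw":8,"claw":1},{"xyz":[-0.21,0,0.225],"yaw":10,"claw":1},{"xyz":[-0.25,0,0.27],"yaw":12,"claw":1},{"xyz":[-0.29,0,0.31],"yaw":14,"claw":1},{"xyz":[-0.33,0,0.35],"yaw":16,"claw":1},{"xyz":[-0.37,0,0.395],"yaw":18,"claw":1},{"xyz":[-0.41,0,0.44],"yaw":20,"claw":1},{"xyz":[-0.45,0,0.48],"yaw":21,"claw":1},{"xyz":[-0.48,0,0.51],"yaw":21,"claw":1}]'; python3 - <<'E'
from h import *
p,R,s=tool(); print(R.round(3),s["finger_gap"],s["time"],s["force"]); 
print("yaw off",np.degrees(np.arctan2(R[1,0],R[0,0]))+94.2)
go("d",.03,.2)
E
```

```text
time: 1.6
eef_pos: [0.5598, -0.0838, 0.3023]
tcp_rot: [0.482, -0.482, 0.518, -0.517]
force: [0.6, -0.6, -0.5]
finger_gap: 0.005
[[-0.071 -0.001  0.997]
 [-0.997  0.002 -0.071]
 [-0.002 -1.    -0.001]] 0.005413337282064535 1.6 [ 0.62175817 -0.634133   -0.50766903]
yaw off 0.13383097161086255
d world [0.6418 0.057  0.2841] tool shift [-0.1462  0.0184  0.0718]
```

```bash
python3 -m pendant '[{"xyz":[-0.05,0,0.025],"yaw":0,"claw":1},{"xyz":[-0.10,0,0.05],"yaw":0,"claw":1},{"xyz":[-0.14,0.005,0.07],"yaw":0,"claw":1},{"xyz":[-0.146,0.02,0.072],"yaw":0,"claw":1},{"xyz":[-0.146,0.04,0.072],"yaw":0,"claw":1},{"xyz":[-0.146,0.048,0.072],"yaw":0,"claw":1},{"xyz":[-0.146,0.048,0.072],"yaw":0,"claw":1}]'; python3 - <<'E'
from h import *
from rig import snapshot
go("d",.03,.107)
for n,(a,b,c,e) in dict(side=(170,280,150,235),top=(180,290,140,225)).items():
    d=snapshot(n); cv2.imwrite(f"pics/{n}_1.png",cv2.resize(d["image"][c:e,a:b],None,fx=7,fy=7,interpolation=cv2.INTER_CUBIC))
E
```

```text
time: 2.48
eef_pos: [0.6415, 0.0559, 0.2539]
tcp_rot: [0.481, -0.482, 0.518, -0.517]
force: [-0.1, -0.2, 1.1]
finger_gap: 0.006
d world [0.6418 0.057  0.1911] tool shift [-0.001   0.0628  0.0004]
```

View pics/side_1.png

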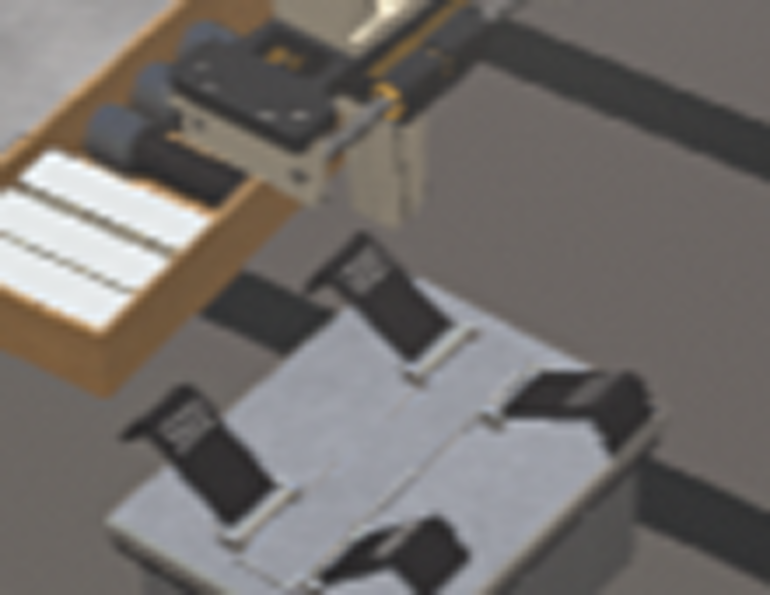

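View pics/top_1.png

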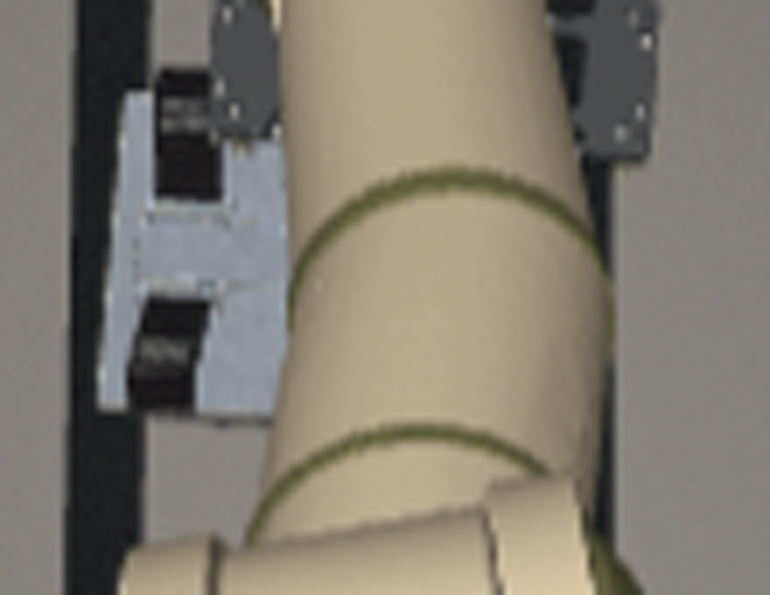

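The side view shows the closed fingertips at zoom (390,222), just above the far-right raised clip (d), whose end is near (365,235). All four clips are still up. I'll press it in steps.

```bash
python3 -m pendant '[{"xyz":[-0.001,0.01,0],"yaw":0,"claw":1},{"xyz":[-0.001,0.02,0],"yaw":0,"claw":1},{"xyz":[-0.001,0.027,0],"yaw":0,"claw":1},{"xyz":[-0.001,0.034,0],"yaw":0,"claw":1},{"xyz":[-0.001,0.040,0],"yaw":0,"claw":1},{"xyz":[-0.001,0.045,0],"yaw":0,"claw":1},{"xyz":[-0.001,0.05,0],"yaw":0,"claw":1},{"xyz":[-0.001,0.055,0],"yaw":0,"claw":1},{"xyz":[-0.001,0.058,0],"yaw":0,"claw":1}]'; python3 - <<'E'
from h import *
from rig import snapshot
go("d",.03,.107)
E
```

```text
time: 3.7
eef_pos: [0.644, 0.0574, 0.198]
tcp_rot: [-0.483, 0.48, -0.517, 0.518]
force: [3.9, -0.9, 6.0]
finger_gap: 0.008
d world [0.6418 0.057  0.1911] tool shift [ 0.0006  0.0069 -0.0022]
```

```bash
python3 -m pendant '[{"xyz":[0,0.003,0],"yaw":0,"claw":1},{"xyz":[0,0.005,0],"yaw":0,"claw":1},{"xyz":[0,0.007,0],"yaw":0,"claw":1},{"xyz":[0,0.008,0],"yaw":0,"claw":1}]'; python3 - <<'E'
from h import *
from rig import snapshot
go("d",.03,.107)
for n,(a,b,c,e) in dict(side=(170,280,150,235)).items():
    d=snapshot(n); cv2.imwrite(f"pics/{n}_2.png",cv2.resize(d["image"][c:e,a:b],None,fx=7,fy=7,interpolation=cv2.INTER_CUBIC))
E
```

```text
time: 4.2
eef_pos: [0.6451, 0.0572, 0.1912]
tcp_rot: [-0.484, 0.479, -0.517, 0.519]
force: [-1.6, -1.5, 17.6]
finger_gap: 0.005
d world [0.6418 0.057  0.1911] tool shift [ 0.0005  0.0001 -0.0033]
```

View pics/side_2.png

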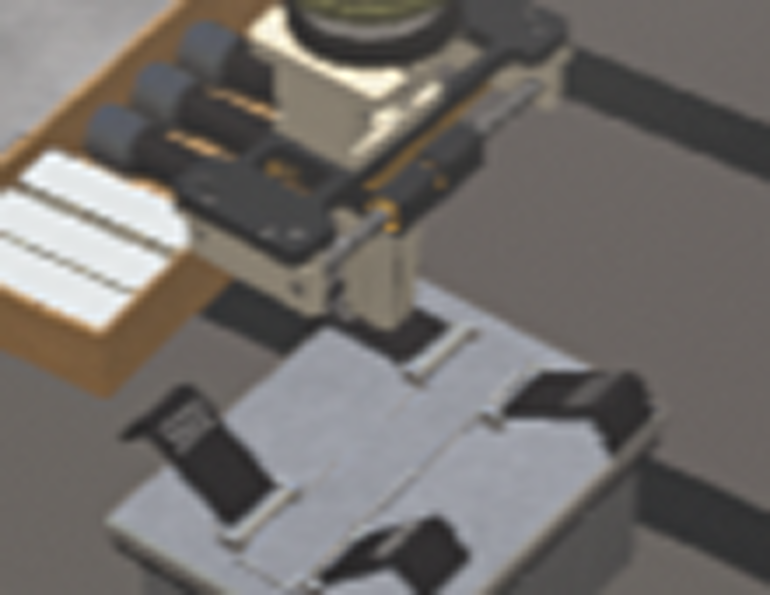

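Clip d is flat: the force jumped to 17.6 N at tip height 107 mm, and the picture shows it down with the other three up. Next I'll lift and go to the diagonal clip, b.

```bash
python3 -m pendant '[{"xyz":[0,-0.03,0],"yaw":0,"claw":1},{"xyz":[0,-0.07,0],"yaw":0,"claw":1},{"xyz":[0,-0.075,0],"yaw":0,"claw":1},{"xyz":[-0.03,-0.075,-0.03],"yaw":0,"claw":1},{"xyz":[-0.07,-0.075,-0.06],"yaw":0,"claw":1},{"xyz":[-0.11,-0.075,-0.09],"yaw":0,"claw":1},{"xyz":[-0.123,-0.075,-0.107],"yaw":0,"claw":1},{"xyz":[-0.123,-0.075,-0.107],"yaw":0,"claw":1}]'; python3 - <<'E'
from h import *
go("b",.03,.107)
p,R,s=tool(); print(np.degrees(np.arctan2(R[1,0],R[0,0]))+94.2, R.round(3)[:,1])
E
```

```text
time: 5.25
eef_pos: [0.5456, 0.1882, 0.2653]
tcp_rot: [-0.484, 0.48, -0.516, 0.518]
force: [0.1, 0.1, -0.5]
finger_gap: 0.006
b world [0.5472 0.1882 0.1911] tool shift [-0.      0.0742  0.0011]
0.20239724007515747 [ 0.006  0.002 -1.   ]
```

```bash
python3 -m pendant '[{"xyz":[0,0.015,0.001],"yaw":0,"claw":1},{"xyz":[0,0.03,0.001],"yaw":0,"claw":1},{"xyz":[0,0.038,0.001],"yaw":0,"claw":1},{"xyz":[0,0.044,0.001],"yaw":0,"claw":1},{"xyz":[0,0.050,0.001],"yaw":0,"claw":1},{"xyz":[0,0.055,0.001],"yaw":0,"claw":1},{"xyz":[0,0.06,0.001],"yaw":0,"claw":1},{"xyz":[0,0.065,0.001],"yaw":0,"claw":1},{"xyz":[0,0.069,0.001],"yaw":0,"claw":1},{"xyz":[0,0.072,0.001],"yaw":0,"claw":1}]'; python3 - <<'E'
from h import *
go("b",.03,.107)
E
```

```text
time: 6.5
eef_pos: [0.5461, 0.1881, 0.193]
tcp_rot: [-0.484, 0.481, -0.517, 0.518]
force: [-4.7, 1.3, 6.4]
finger_gap: 0.001
b world [0.5472 0.1882 0.1911] tool shift [-0.0002  0.0019  0.0011]
```

```bash
python3 -m pendant '[{"xyz":[0,0.002,0],"yaw":0,"claw":1},{"xyz":[0,0.003,0],"yaw":0,"claw":1},{"xyz":[0,0.004,0],"yaw":0,"claw":1}]'; python3 - <<'E'
from h import *
from rig import snapshot
go("b",.03,.107)
for n,(a,b,c,e) in dict(side=(170,280,150,235)).items():
    d=snapshot(n); cv2.imwrite(f"pics/{n}_3.png",cv2.resize(d["image"][c:e,a:b],None,fx=7,fy=7,interpolation=cv2.INTER_CUBIC))
E
```

```text
time: 6.88
eef_pos: [0.5459, 0.1881, 0.1908]
tcp_rot: [-0.484, 0.481, -0.517, 0.518]
force: [-9.6, -1.6, 35.4]
finger_gap: 0.005
b world [0.5472 0.1882 0.1911] tool shift [-0.0002 -0.0002  0.0013]
```

View pics/side_3.png

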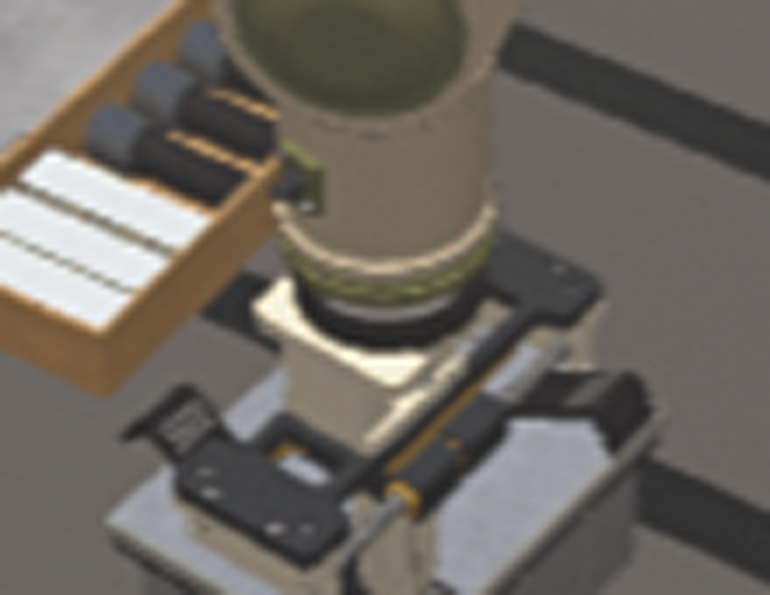

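Clip b is at its stop: tip height 107 mm, with the force jumping to 35 N. Clips a and c still stand. I'll press c next and use smaller end steps.

```bash
python3 -m pendant '[{"xyz":[0,-0.03,0],"yaw":0,"claw":1},{"xyz":[0,-0.07,0],"yaw":0,"claw":1},{"xyz":[0,-0.075,0],"yaw":0,"claw":1},{"xyz":[0.04,-0.075,0],"yaw":0,"claw":1},{"xyz":[0.08,-0.075,0],"yaw":0,"claw":1},{"xyz":[0.12,-0.075,0.001],"yaw":0,"claw":1},{"xyz":[0.124,-0.075,0.001],"yaw":0,"claw":1},{"xyz":[0.124,-0.075,0.001],"yaw":0,"claw":1}]'; python3 - <<'E'
from h import *
from rig import snapshot
go("c",.03,.107)
for n,(a,b,c,e) in dict(side=(170,280,170,255)).items():
    d=snapshot(n); cv2.imwrite(f"pics/{n}_4.png",cv2.resize(d["image"][c:e,a:b],None,fx=7,fy=7,interpolation=cv2.INTER_CUBIC))
E
```

```text
time: 7.92
eef_pos: [0.5378, 0.0643, 0.265]
tcp_rot: [-0.483, 0.481, -0.517, 0.518]
force: [0.0, 0.8, -0.2]
finger_gap: 0.006
c world [0.5381 0.0646 0.1911] tool shift [-0.0001  0.0739  0.0001]
```

View pics/side_4.png

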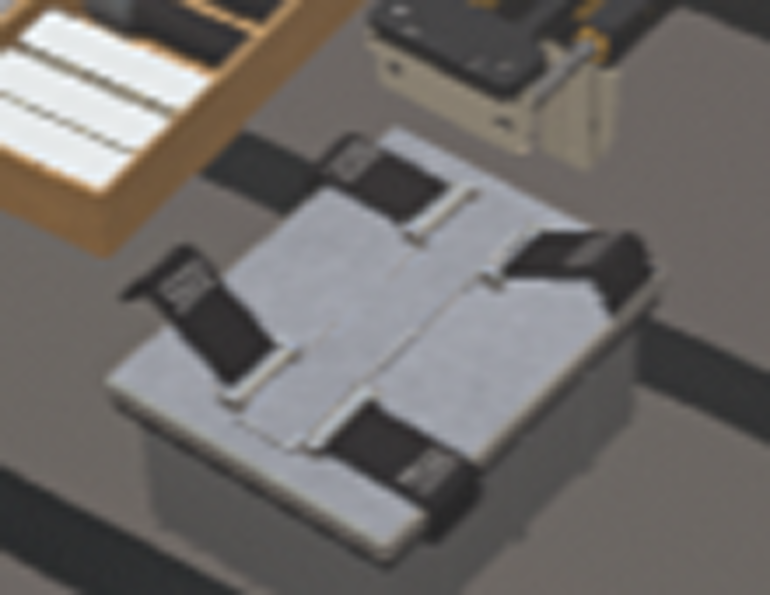

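The side view shows b (centre 400,455) and d (390,180) lying flat along the lid, and a (210,310) and c (580,265) standing. Now c.

```bash
python3 -m pendant '[{"xyz":[0,0.015,0],"yaw":0,"claw":1},{"xyz":[0,0.03,0],"yaw":0,"claw":1},{"xyz":[0,0.038,0],"yaw":0,"claw":1},{"xyz":[0,0.044,0],"yaw":0,"claw":1},{"xyz":[0,0.050,0],"yaw":0,"claw":1},{"xyz":[0,0.055,0],"yaw":0,"claw":1},{"xyz":[0,0.06,0],"yaw":0,"claw":1},{"xyz":[0,0.065,0],"yaw":0,"claw":1},{"xyz":[0,0.069,0],"yaw":0,"claw":1},{"xyz":[0,0.072,0],"yaw":0,"claw":1},{"xyz":[0,0.073,0],"yaw":0,"claw":1}]'; python3 - <<'E'
from h import *
go("c",.03,.107)
E
```

```text
time: 9.35
eef_pos: [0.537, 0.0653, 0.1921]
tcp_rot: [0.483, -0.482, 0.517, -0.517]
force: [-4.1, -0.1, 5.2]
finger_gap: 0.008
c world [0.5381 0.0646 0.1911] tool shift [0.0006 0.001  0.0012]
```

```bash
python3 -m pendant '[{"xyz":[0,0.001,0],"yaw":0,"claw":1},{"xyz":[0,0.002,0],"yaw":0,"claw":1},{"xyz":[0,0.003,0],"yaw":0,"claw":1}]'; python3 - <<'E'
from h import *
go("c",.03,.107); go("a",.03,.107)
E
```

```text
time: 9.72
eef_pos: [0.5368, 0.0652, 0.1908]
tcp_rot: [0.483, -0.481, 0.517, -0.517]
force: [-8.3, -0.3, 35.1]
finger_gap: 0.008
c world [0.5381 0.0646 0.1911] tool shift [ 0.0006 -0.0003  0.0013]
a world [0.6509 0.1806 0.1911] tool shift [-0.1231  0.0003  0.1058]
```

Clip c is at its stop: tip height 107 mm, 35 N. On to a.

```bash
python3 -m pendant '[{"xyz":[0,-0.03,0],"yaw":0,"claw":1},{"xyz":[0,-0.07,0],"yaw":0,"claw":1},{"xyz":[0,-0.075,0],"yaw":0,"claw":1},{"xyz":[-0.03,-0.075,0.03],"yaw":0,"claw":1},{"xyz":[-0.07,-0.075,0.06],"yaw":0,"claw":1},{"xyz":[-0.11,-0.075,0.09],"yaw":0,"claw":1},{"xyz":[-0.123,-0.075,0.105],"yaw":0,"claw":1},{"xyz":[-0.123,-0.075,0.105],"yaw":0,"claw":1},{"xyz":[-0.123,-0.06,0.105],"yaw":0,"claw":1}]'; python3 - <<'E'
from h import *
go("a",.03,.107)
E
```

```text
time: 10.85
eef_pos: [0.6497, 0.1796, 0.2511]
tcp_rot: [0.483, -0.481, 0.517, -0.517]
force: [0.1, 0.1, -0.7]
finger_gap: 0.005
a world [0.6509 0.1806 0.1911] tool shift [-0.001   0.06    0.0009]
```

```bash
python3 -m pendant '[{"xyz":[0,0.01,0],"yaw":0,"claw":1},{"xyz":[0,0.019,0],"yaw":0,"claw":1},{"xyz":[0,0.026,0],"yaw":0,"claw":1},{"xyz":[0,0.032,0],"yaw":0,"claw":1},{"xyz":[0,0.038,0],"yaw":0,"claw":1},{"xyz":[0,0.043,0],"yaw":0,"claw":1},{"xyz":[0,0.048,0],"yaw":0,"claw":1},{"xyz":[0,0.052,0],"yaw":0,"claw":1},{"xyz":[0,0.056,0],"yaw":0,"claw":1},{"xyz":[0,0.058,0],"yaw":0,"claw":1},{"xyz":[0,0.06,0],"yaw":0,"claw":1}]'; python3 - <<'E'
from h import *
go("a",.03,.107)
E
```

```text
time: 12.22
eef_pos: [0.6523, 0.1798, 0.1926]
tcp_rot: [-0.485, 0.479, -0.516, 0.518]
force: [5.0, -0.9, 5.7]
finger_gap: 0.005
a world [0.6509 0.1806 0.1911] tool shift [-0.0007  0.0015 -0.0015]
```

```bash
python3 -m pendant '[{"xyz":[0,0.001,0],"yaw":0,"claw":1},{"xyz":[0,0.002,0],"yaw":0,"claw":1},{"xyz":[0,0.003,0],"yaw":0,"claw":1}]'; python3 - <<'E'
from h import *
go("a",.03,.107)
E
```

```text
time: 12.6
eef_pos: [0.6526, 0.1799, 0.1912]
tcp_rot: [-0.486, 0.478, -0.516, 0.519]
force: [-5.7, -1.8, 21.6]
finger_gap: 0.008
a world [0.6509 0.1806 0.1911] tool shift [-0.0006  0.0001 -0.0018]
```

Clip a is at its stop (21.6 N). I'll lift clear, back off and check.

```bash
python3 -m pendant '[{"xyz":[0,-0.03,0],"yaw":0,"claw":1},{"xyz":[0,-0.08,0],"yaw":0,"claw":1},{"xyz":[0,-0.13,0],"yaw":0,"claw":1},{"xyz":[-0.05,-0.14,0],"yaw":0,"claw":1},{"xyz":[-0.10,-0.14,0],"yaw":0,"claw":1},{"xyz":[-0.15,-0.14,0],"yaw":0,"claw":1},{"xyz":[-0.2,-0.14,0],"yaw":0,"claw":1},{"xyz":[-0.25,-0.14,0],"yaw":0,"claw":1},{"xyz":[-0.25,-0.14,0],"yaw":0,"claw":1},{"xyz":[-0.25,-0.14,0],"yaw":0,"claw":1}]'; python3 - <<'E'
from h import *
from rig import snapshot
p,R,s=tool(); print(p,s["force"],np.abs(s["qvel"]).max())
for n,(a,b,c,e) in dict(side=(170,280,170,255),top=(180,290,140,225)).items():
    d=snapshot(n); cv2.imwrite(f"pics/{n}_5.png",cv2.resize(d["image"][c:e,a:b],None,fx=7,fy=7,interpolation=cv2.INTER_CUBIC))
    if n=="top":
        o=ld("top0")["image"]; print("case diff",np.abs(d["image"][155:205,355:415].astype(int)-o[155:205,355:415]).max())
    else:
        o=ld("side0")["image"]; print("case diff",np.abs(d["image"][115:162,285:330].astype(int)-o[115:162,285:330]).max())
E
```

```text
time: 13.85
eef_pos: [0.6689, 0.4279, 0.3317]
tcp_rot: [-0.485, 0.479, -0.516, 0.519]
force: [0.4, -0.2, 0.2]
finger_gap: 0.008
[0.66888252 0.42792781 0.33170497] [ 0.44449153 -0.21824233  0.17672456] 0.022371164024387977
case diff 4
case diff 9
```

View pics/side_5.png

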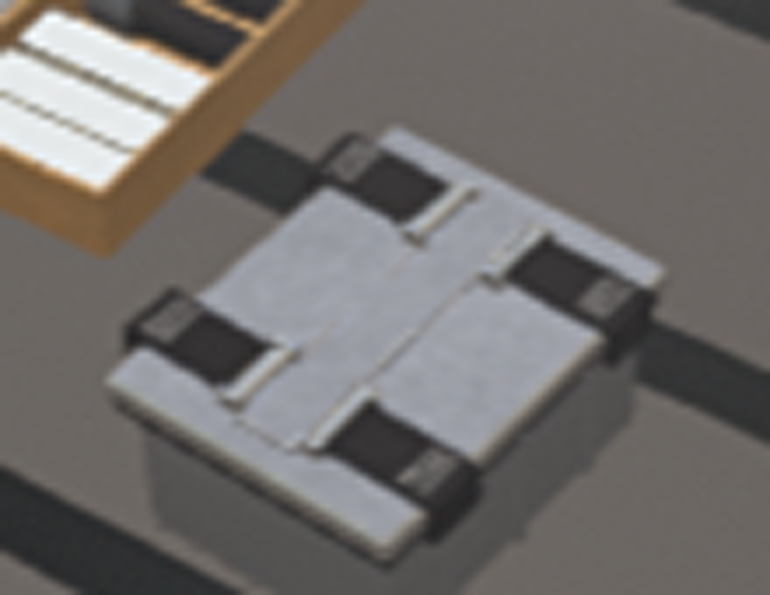

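View pics/top_5.png

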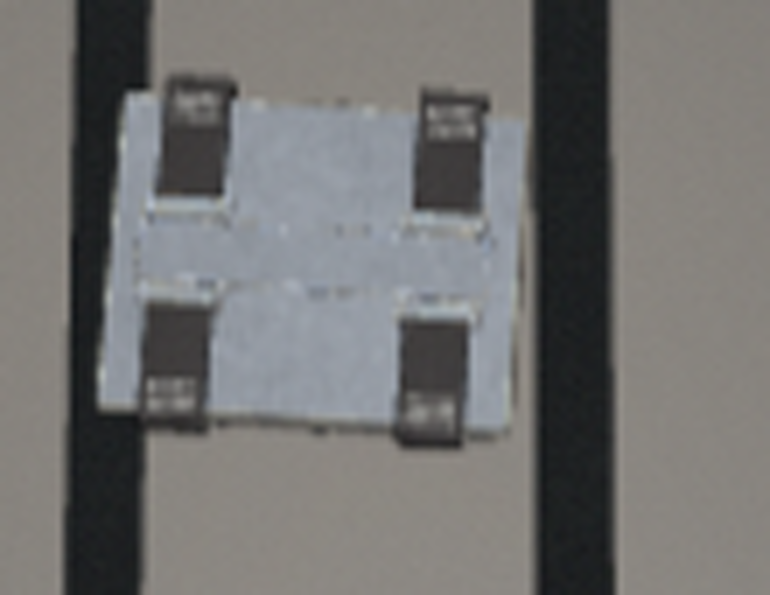

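Both views show all four clips flat over the rim: top zoom (195,135), (450,150), (175,370) and (432,380). The small case has not changed in either picture, and the arm is clear and still.

```bash
python3 -c "
from rig import workorder; print(workorder.finish_job())"
```

```text
the job is handed in; nothing more can be done
None
```

All four clips are pressed flat and the job is handed in; the interface reports no verdict. With the gripper shut, I pressed clip d, then the diagonally opposite b, then c and a. The arm's work ended at 13.9 s of the 58 s allowed.

- **Clips:** each one stopped dead at a fingertip height of about 107 mm, which matches the given height of a shut clip. Pictures taken after d and after b showed the remaining clips still standing. The last pictures from both cameras show all four flat over the rim.
- **Press force:** at the stop it peaked at about 18 to 37 N. That is above the 4 to 8 N needed to turn a clip and well under the 120 N wrist limit. Only the fingertips were placed on the clips.
- **Small case:** the pixels around it are unchanged from the start in both views.
- **Arm:** it ended clear of everything, with about 0.5 N at the wrist.

No check failed or disagreed.

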